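# Pin the arm of the tea carousel, bring the knobbed jar to the front and hold it

## Task

On the tea carousel, first push the headed pin fully home through the fork and the turning arm's lug, before turning anything. Then take the upright knob at the end of the arm and turn the carousel until the jar with the ball on its lid stands over the front tongue of the stand; a spring pulls the carousel back, so finish while still gripping the knob and holding the carousel still there. Leave the mug, bowl, spoon and matchbox beside the carousel where they are.

Things in the scene. Friction and masses are not known exactly. Their poses are not given: they have to be found in the camera images.
- stand: fixed wooden base of the tea carousel, a disc 210 mm across, 18 mm high; origin on the turning axis at table height, z up. A flat tongue, 36 mm wide and 14 mm high, sticks out towards the stand's own -x, its tip 160 mm from the axis: that is the front. The pin (on the axis) and the knob stand higher than everything else on or near the carousel
- turntable (a joint): turn of the carousel about its vertical axis, rad, growing anticlockwise from above; free either way. At 0 and at 6.283 (2 pi) the jar with the ball is exactly at the front. Starts between 1.95 and 4.33. A soft spring (0.03 Nm/rad, centred on 3.142) works against 0.05 Nm friction: it stays put at its starts, but swings back from the front if let go; 0.3 to 1.5 N at the knob turns or holds it
- knob_jar (a point): the jar to bring to the front: white ceramic, 46 mm across, 66 mm high, its wooden lid carrying a wooden ball of 34 mm (top 150 mm over the table); the other four jars are alike but with flat lids. All five are fixed to the turntable, 66 mm from the axis. This point: centre of the jar's underside, 34 mm over the table
- front_spot (a point): point on the centre line of the tongue, 66 mm from the axis, 34 mm over the table: the jar's underside centre lies here when it stands at the front
- pin_top (a point): centre of the top face of the steel pin's round head, 26 mm across and 8 mm thick (shaft 8 mm); the pin stands upright on the turning axis in the steel fork at the top of the carousel. This point is 184 mm over the table when the pin is home (head on the fork), 198 to 204 mm at the start
- pin (a joint): how far the pin has been pushed down, m: 0 to 0.006 at the start, 0.020 fully home. It slides stiffly (5 N) and stays where it is left; at 0.020 it stops hard
- grip: knob of the turning arm: upright dark wooden cylinder, 22 mm across, 50 mm high, 105 mm from the axis on the end of the dark arm; spins freely on its spindle, so a gripper need not turn with the arm. Origin: centre of its underside, 169 mm over the table; z up. From above, the arm points 108 degrees clockwise of the jar with the ball
- mug: blue mug, 82 mm across and 85 mm high, beside the carousel; leave it. Origin: centre of its underside
- bowl: white bowl, 100 mm across and 45 mm high, beside the carousel; leave it. Origin: centre of its underside
- spoon: steel spoon, 150 mm long, lying on the table beside the carousel; leave it
- matches: matchbox 55 x 36 x 16 mm beside the carousel; leave it. Origin: centre of its underside

How it is judged:
On the way, in this order (a step that is already met when the one before it is completed fails the run):
1. the pin is pushed home while the carousel is still unturned (value of joint pin above 0.018 m and distance of grip from where it was at the start of the episode below 0.03 m), for 0.2 s.
2. the jar with the ball stands at the front with the knob gripped (horizontal distance between knob_jar and front_spot below 0.008 m and contact force between the fingers and grip above 1 N), for 0.2 s.
At the end, for the whole second after the job is handed in: the pin is home (within 2 mm), the jar with the ball is within 8 mm of the front spot, the carousel is still (under 0.05 rad/s) and the fingers are holding the knob with at least 1 N (all of step 2 and value of joint pin above 0.018 m and velocity of joint turntable between -0.05 and 0.05 rad/s); the arm keeps its last pose, push and grip.
It fails at once if the carousel is turned (knob moved over 30 mm) before the pin is home (value of joint pin below 0.018 m and distance of grip from where it was at the start of the episode above 0.03 m).
It fails at once if the mug, bowl, spoon or matchbox is moved by more than 30 mm (distance of any of mug, bowl, spoon, matches from where it was at the start of the episode above 0.03 m).
It also fails if it takes over 54 s, if anything falls off the work surface, if the arm or the gripper's body presses on something with over 40 N, if the wrist force passes 120 N, or if a joint passes its speed limit or range.

## Robot

A 7-joint arm with a two-finger parallel gripper is mounted at the origin on the work surface. World frame = base frame: x ahead of the robot, y to its left, z up, the work surface at z = 0. Lengths are in m, angles in rad, forces in N, time in s.
With the tool pointing down it reaches from about 0.4 to 0.85 m from the base axis. Payload 10.4 kg.
Tool frame: the origin (TCP) lies on the centre line of the jaws, within the pads' length; the fingertips stand 14 mm ahead of it and the grasp point (between the pads) lies 5 mm behind it (manip.tip_reach is the distance from the TCP to the fingertips, in m); z points along the fingers, y is the line along which they close (so a half turn about z gives the same grasp; the last joint's range is limited). The gripper opens to 85 mm and grips with 20 to 120 N. Pads are 22 mm wide; open, the fingers measure 114 mm over their backs; the gripper's body (76 mm by 85 mm) begins 54 mm behind the grasp point. The pads swing forward as they close: fully open they stand 13 mm farther back than shut.
Start: joints at [1.232, 0.332, -0.065, 1.46, 0.022, 1.35, -0.088], TCP at [0.194, -0.594, 0.245] pointing down, gripper open.
Joint ranges: [-2.6, 2.6], [-0.5, 2.12], [-1.47, 1.34], [0.16, 2.42], [-1.27, 4.41], [0.06, 2.06], [-2.6, 2.6]. Speed limits (rad/s): [2.22, 2.22, 2.79, 2.79, 3.14, 3.14, 3.14].

## Interface

Orientations are given as a unit quaternion [x, y, z, w].
In Python, from workcell import manip gives the robot as it stands.
- The arm moves only by the shell command python3 -m pendant 'ROWS' [FORCE]. ROWS is JSON, a list of rows, each a list of 7 numbers: the shift along the tool's x, y, z in units of 50 mm (1.0 is 50 mm), then the turn, a rotation vector about the tool's x, y, z in units of 8 degrees (1.0 is 8 degrees), then the opening, from -1 (shut) to 1 (fully open), so that 0 is half open. In form: [[dx, dy, dz, ax, ay, az, jaw], ...]. A call has exactly 10 rows; each row is the pose to reach, as a shift and turn from the pose commanded when the call began, along the tool's axes at that moment; what a row does not reach only later rows make up. A row lasts 1/8 s, in which the tool goes at most 62.5 mm and 10.7 degrees, less where a joint would pass 70% of its speed; a pose out of reach is approached as far as the arm can. A call with a gripper value outside its range is refused whole. The fingers move at their own pace and stop on an object; FORCE is the grip in N (left out, the last holds). Time passes only in rows, so rows that repeat a pose let the fingers close, or fill a call up. It gives the time, the measured TCP pose, the force, the opening and the grip force at its end, in the units of the state.
- manip.get_obs(): the state, without advancing time (a new reading comes with each control period).
- manip.camera(name): name is "side" or "top" or "wrist"; returns (picture, depth): 384x512x3 uint8, red, green, blue; 384x512 float32, m along the optical axis (not along the pixel's ray), 0 where there is no reading.
- manip.get_calibration(name): a dict with "fx", "fy", "cx", "cy" (pixels), "D" ([k1, k2, p1, p2, k3] as OpenCV has them; the pictures are not rectified), "xyz" and "orientation" of the camera in the world. Camera axes: x right, y up, looking along -z (the intrinsics and any distortion apply to the point x, -y, -z); pixel columns grow to the right and rows downward; lengths in m; the calibration is good to about 2 mm. A picture is of the moment at which its call begins: read the wrist's pose just before it. get_calibration takes no time and is no camera call; for the wrist camera it gives the pose at the moment of the call.
- manip.hand_in(): hands the job in; it is judged then, once.
Trained networks look in the newest picture that a camera, given by its name, has taken for a name from the list of things; names that differ only in an ending like _2 or _b are one class to them, and where a whole thing is asked for, a point or a joint stands for the part that bears it (a point fixed in the world has none). Each returns a list of dicts, best first, with "p" (0 to 1); they miss things now and then, are a little off and sometimes report something else, mostly with a low value. They report only what shows in the picture. A call takes as long as a camera call.
- manip.find_in(thing, camera): "box" ([left, top, right, bottom] in pixels, round what is visible of it).
- manip.trace(thing, camera): "pixels" (384x512 bool, what is visible of it) and "box" ([left, top, right, bottom] in pixels, round what is visible of it).
- manip.tip_of(thing, camera): "pixel" ([column, row] in pixels: a listed point, or the origin of a listed thing).
The state is a dict: "clock": time; "joint_pos": joint angles; "joint_velocities": joint speeds; "tau": joint torques, N m; "position": TCP position; "ee_rot": TCP orientation; "ft_force": force on the tool from outside, world axes, zero at the start; "torque": the same for the moment, N m; "grip_width": opening from 0.0 (shut) to 1.0 (fully open); "grasp_force": force on a finger pad.
Only numpy, scipy, OpenCV 4.12 (cv2) and the standard library are available. Lean on these libraries where they do the work, as an engineer would, in place of code of your own. Each camera call takes 0.05 s, during which the arm holds its last target. There are 200 camera calls.

## Working session

There is one attempt and no reset: what is moved stays moved. The work goes in short steps, Python scripts to look and compute and a shell command to move; the robot and the scene stay as the last step left them, time stands still between calls to the robot, and variables do not carry over. Pictures are saved under pics/ and viewed, at most 10 in all, crops included, and the job is handed in when it is done.

```bash
mkdir -p pics; cat > h.py <<'E'
import numpy as np, cv2
from workcell import manip
from scipy.spatial.transform import Rotation as R
def ray(cal,px):
    K=np.array([[cal["fx"],0,cal["cx"]],[0,cal["fy"],cal["cy"]],[0,0,1]])
    u=cv2.undistortPoints(np.array([[px]],float),K,np.array(cal["D"],float))[0,0]
    return np.array(cal["xyz"]),R.from_quat(cal["orientation"]).apply([u[0],-u[1],-1])
def at_z(cal,px,z):
    o,d=ray(cal,px); return o+d*(z-o[2])/d[2]
def at_d(cal,px,dep):
    o,d=ray(cal,px); return o+d*dep
E
python3 - <<'E'
from h import *
np.set_printoptions(precision=4,suppress=True)
ims=[]
for c in("top","side"):
    im,d=manip.camera(c); cal=manip.get_calibration(c); print(c,cal["xyz"]); ims.append(im)
    zs={"pin_top":.2,"grip":.169,"knob_jar":.034,"stand":0,"front_spot":.034}
    for t,z in zs.items():
        for r in manip.tip_of(t,c)[:2]:
            print(t,round(r["p"],2),np.round(r["pixel"]),at_z(cal,r["pixel"],z))
cv2.imwrite("pics/a.png",cv2.cvtColor(np.vstack(ims),cv2.COLOR_RGB2BGR)[:, :]) if 0 else cv2.imwrite("pics/a.png",cv2.resize(cv2.cvtColor(np.hstack(ims),cv2.COLOR_RGB2BGR),(800,300)))
o=manip.get_obs();print(o)
E
```

```text
top [0.4772 0.0386 1.152 ]
pin_top 0.69 [238. 183.] [0.557  0.0539 0.2   ]
grip 0.46 [284. 174.] [ 0.5762 -0.0479  0.169 ]
knob_jar 0.87 [228. 170.] [0.6065 0.0798 0.034 ]
knob_jar 0.54 [242. 190.] [0.5551 0.048  0.034 ]
stand 0.71 [239. 186.] [0.5657 0.0552 0.    ]
stand 0.61 [240. 192.] [0.5517 0.052  0.    ]
front_spot 0.75 [232. 215.] [0.4916 0.0732 0.034 ]
side [0.339  0.486  0.7526]
pin_top 0.59 [260. 180.] [0.5504 0.0546 0.2   ]
grip 0.73 [267. 150.] [ 0.5832 -0.0454  0.169 ]
knob_jar 0.76 [229. 237.] [0.6081 0.0897 0.034 ]
stand 0.94 [260. 245.] [0.5512 0.0618 0.    ]
front_spot 0.94 [281. 256.] [0.4943 0.0857 0.034 ]
front_spot 0.45 [350. 224.] [ 0.3938 -0.0436  0.034 ]
{'clock': 0.6, 'joint_pos': array([ 1.2324,  0.3322, -0.0647,  1.4601,  0.0216,  1.3499, -0.0885]), 'joint_velocities': array([ 0.0011, -0.0016, -0.0008, -0.0001,  0.0003, -0.0007, -0.0006]), 'tau': array([ -0.0013, -62.4937,   0.0488, -39.169 ,   0.0166,   0.0019,
        -0.    ]), 'position': array([ 0.1941, -0.5941,  0.2453]), 'ee_rot': array([0.9876, 0.1572, 0.    , 0.    ]), 'ft_force': array([ 0.6379, -0.3905, -0.7931]), 'torque': array([ 0.0771,  0.0008, -0.0068]), 'grasp_force': 0.0, 'grip_width': 0.997331690828986}
```

View pics/a.png

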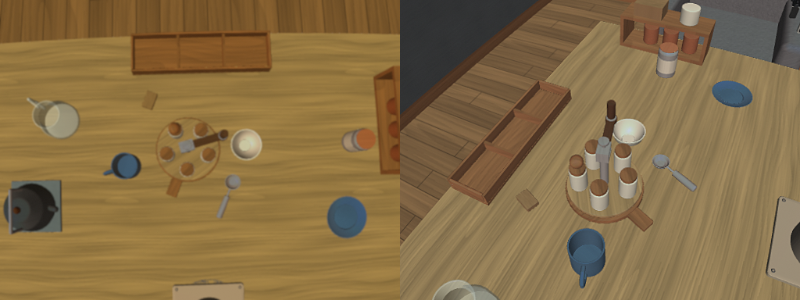

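The top view shows the carousel left of centre: pin at about (188,148), knob at (223,134), ball jar at (175,129) and tongue at (175,187). The jar therefore turns about +130° anticlockwise to the front. I'll move over now.

```bash
python3 -m pendant '[[10.3,-9.5,-2.5,0,0,0,0],[10.3,-9.5,-2.5,0,0,0,0],[10.3,-9.5,-2.5,0,0,0,0],[10.3,-9.5,-2.5,0,0,0,0],[10.3,-9.5,-2.5,0,0,0,0],[10.3,-9.5,-2.5,0,0,0,0],[10.3,-9.5,-2.5,0,0,0,0],[10.3,-9.5,-2.5,0,0,0,0],[10.3,-9.5,-2.5,0,0,0,0],[10.3,-9.5,-2.5,0,0,0,-1]]'
python3 - <<'E'
from h import *
np.set_printoptions(precision=4,suppress=True)
cal=manip.get_calibration("wrist")
im,d=manip.camera("wrist"); print(cal["xyz"],manip.get_obs()["position"])
for t,z in {"pin_top":.2,"grip":.169,"knob_jar":.034,"stand":0,"front_spot":.034}.items():
    for r in manip.tip_of(t,"wrist")[:2]:
        p=r["pixel"];print(t,round(r["p"],2),np.round(p),at_z(cal,p,z),at_d(cal,p,d[int(p[1]),int(p[0])]))
cv2.imwrite("pics/b.png",cv2.cvtColor(im,cv2.COLOR_RGB2BGR))
E
```

```text
clock: 1.85
position: [0.4951, -0.0553, 0.3558]
ee_rot: [0.988, 0.157, 0.0, 0.0]
ft_force: [1.4, -0.8, 0.5]
grip_width: 0.301
grasp_force: 0.0
[ 0.5684 -0.0303  0.4851] [ 0.4977 -0.0468  0.3571]
pin_top 0.59 [166.  88.] [0.5523 0.0511 0.2   ] [0.5523 0.0509 0.2006]
grip 0.86 [271.  95.] [ 0.5795 -0.0506  0.169 ] [ 0.5777 -0.0473  0.2202]
knob_jar 0.68 [180.  44.] [0.6101 0.0926 0.034 ] [0.6027 0.071  0.1132]
stand 0.64 [198.  97.] [ 0.5449  0.0532 -0.    ] [0.553  0.0243 0.168 ]
front_spot 0.71 [174. 124.] [0.4947 0.0738 0.034 ] [0.5054 0.0586 0.0996]
```

View pics/b.png

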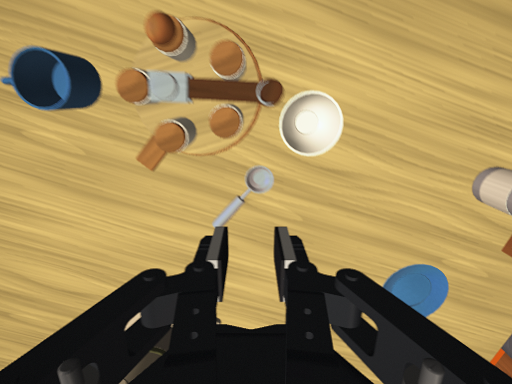

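The wrist view shows the pin head and fork near (168,87) and the knob near (269,92). I'll refine both from the depth image.

```bash
cat > cloud.py <<'E'
from h import *
np.set_printoptions(precision=4,suppress=True)
def cloud(c):
    cal=manip.get_calibration(c); im,d=manip.camera(c)
    v,u=np.mgrid[:384,:512]; K=np.array([[cal["fx"],0,cal["cx"]],[0,cal["fy"],cal["cy"]],[0,0,1]])
    p=cv2.undistortPoints(np.stack([u.ravel(),v.ravel()],1).astype(float)[:,None],K,np.array(cal["D"],float))[:,0]
    q=np.c_[p[:,0],-p[:,1],-np.ones(len(p))]*d.ravel()[:,None]
    P=R.from_quat(cal["orientation"]).apply(q)+cal["xyz"]
    return P[d.ravel()>0],im
def near(P,c,r,z0,z1):
    m=(np.hypot(*(P[:,:2]-c).T)<r)&(P[:,2]>z0)&(P[:,2]<z1); s=P[m]
    if len(s)>5:
        zt=np.percentile(s[:,2],90); s=s[abs(s[:,2]-zt)<.004]
        (a,b),rr=cv2.minEnclosingCircle((s[:,:2]*1000).astype(np.float32)); print(len(s),"ztop",zt,"circ",a/1000,b/1000,"r",rr/1000,"mean",s.mean(0))
E
python3 - <<'E'
from cloud import *
P,im=cloud("wrist")
near(P,[.553,.051],.03,.188,.25)
near(P,[.577,-.048],.03,.2,.25)
o=manip.get_obs();print(o["position"],o["ee_rot"])
E
```

```text
576 ztop 0.2000375366117899 circ 0.55235205078125 0.05243372344970703 r 0.012888404846191406 mean [0.5525 0.0521 0.199 ]
436 ztop 0.22026811884711772 circ 0.5793858032226562 -0.048742225646972656 r 0.01074738597869873 mean [ 0.5792 -0.0488  0.2192]
[ 0.494  -0.0586  0.3549] [ 0.9877  0.1561 -0.0003  0.0002]
```

```bash
python3 -m pendant '[[0.9,-0.9,0,0,0,0,-1],[1.8,-1.75,0,0,0,0,-1],[1.8,-1.75,0.4,0,0,0,-1],[1.8,-1.75,0.9,0,0,0,-1],[1.8,-1.75,1.4,0,0,0,-1],[1.8,-1.75,1.8,0,0,0,-1],[1.8,-1.75,2.0,0,0,0,-1],[1.8,-1.75,2.1,0,0,0,-1],[1.8,-1.75,2.1,0,0,0,-1],[1.8,-1.75,2.1,0,0,0,-1]]' 40
python3 - <<'E'
from cloud import *
o=manip.get_obs();p=o["position"];M=R.from_quat(o["ee_rot"])
print(p,o["ft_force"],manip.tip_reach,"to pin (units)",M.inv().apply(np.array([.5525,.0523,.198])-p)/.05, M.as_matrix())
E
```

```text
clock: 3.45
position: [0.5531, 0.054, 0.2508]
ee_rot: [0.988, 0.157, 0.0, 0.0]
ft_force: [-0.0, -0.4, 0.9]
grip_width: -0.002
grasp_force: 0.0
[0.5531 0.054  0.2508] [-0.0175 -0.4059  0.8683] 0.014 to pin (units) [-0.0242  0.0287  1.0552] [[ 0.9506  0.3106  0.001 ]
 [ 0.3106 -0.9506 -0.0001]
 [ 0.0009  0.0004 -1.    ]]
```

```bash
python3 -m pendant '[[-0.02,0.03,0.3,0,0,0,-1],[-0.02,0.03,0.55,0,0,0,-1],[-0.02,0.03,0.65,0,0,0,-1],[-0.02,0.03,0.75,0,0,0,-1],[-0.02,0.03,0.85,0,0,0,-1],[-0.02,0.03,0.92,0,0,0,-1],[-0.02,0.03,0.98,0,0,0,-1],[-0.02,0.03,1.03,0,0,0,-1],[-0.02,0.03,1.06,0,0,0,-1],[-0.02,0.03,1.06,0,0,0,-1]]'
```

```text
clock: 4.7
position: [0.5524, 0.0523, 0.1981]
ee_rot: [0.988, 0.157, 0.0, 0.0]
ft_force: [-7.5, -1.2, 13.9]
grip_width: -0.003
grasp_force: 6.7
```

```bash
python3 -m pendant '[[0,0,0.02,0,0,0,-1],[0,0,0.03,0,0,0,-1],[0,0,0.03,0,0,0,-1],[0,0,0.03,0,0,0,-1],[0,0,0.03,0,0,0,-1],[0,0,-0.3,0,0,0,-1],[0,0,-1,0,0,0,-1],[0,0,-2,0,0,0,-1],[0,0,-2.4,0,0,0,-1],[0,0,-2.4,0,0,0,1]]'
python3 - <<'E'
from cloud import *
P,im=cloud("wrist")
near(P,[.5525,.0523],.02,.15,.23)
near(P,[.579,-.049],.03,.2,.25)
P,im=cloud("top")
near(P,[.579,-.049],.03,.2,.25)
cal=manip.get_calibration("top")
for t in("front_spot","knob_jar","stand"):
    for c in("wrist","top"):
        for r in manip.tip_of(t,c)[:1]: print(t,c,r["p"],at_z(manip.get_calibration(c),r["pixel"],0 if t=="stand" else .034))
# tongue trace through stand
for c in("wrist","top","side"):
    im,_=manip.camera(c); cal=manip.get_calibration(c)
    for r in manip.trace("stand",c)[:1]:
        v,u=np.nonzero(r["pixels"]); pts=np.array([at_z(cal,(a,b),.014)[:2] for a,b in zip(u,v)])-[.5525,.0523]
        rr=np.hypot(*pts.T); m=(rr>.118)&(rr<.15); print(c,m.sum(),np.degrees(np.arctan2(pts[m,1].mean(),pts[m,0].mean())),np.percentile(rr,99.5))
cv2.imwrite("pics/c.png",cv2.cvtColor(manip.camera("top")[0],cv2.COLOR_RGB2BGR))
o=manip.get_obs();p=o["position"];M=R.from_quat(o["ee_rot"])
print(p,o["grip_width"])
E
```

```text
clock: 5.95
position: [0.5532, 0.0525, 0.3185]
ee_rot: [0.988, 0.157, 0.002, 0.0]
ft_force: [-1.1, -0.3, -0.6]
grip_width: 0.196
grasp_force: 0.0
497 ztop 0.18485733607328672 circ 0.5532920532226563 0.05266657638549805 r 0.012911489486694336 mean [0.5538 0.053  0.1843]
439 ztop 0.21999279180595013 circ 0.5804761962890626 -0.04826698684692383 r 0.010942036628723145 mean [ 0.5807 -0.0475  0.2189]
38 ztop 0.22094772761459253 circ 0.5805087890625 -0.050606952667236325 r 0.008971650123596192 mean [ 0.5813 -0.0522  0.2192]
front_spot wrist 0.91 [0.4871 0.078  0.034 ]
knob_jar wrist 0.79 [0.6045 0.0864 0.034 ]
stand wrist 0.79 [0.5456 0.0582 0.    ]
wrist 1168 -145.19260024723545 0.22384123050755547
side 986 -87.84682285031256 0.32079939623409415
[0.5524 0.0523 0.3171] 1.0006948114448229
```

```bash
python3 - <<'E'
from cloud import *
A=np.array([.5528,.0524]); im0=None
for c in("wrist","top","side"):
    P,im=cloud(c); q=P[:,:2]-A; rr=np.hypot(*q.T); a=np.degrees(np.arctan2(q[:,1],q[:,0]))%360
    m=(rr>.115)&(rr<.157)&(P[:,2]>.008)&(P[:,2]<.02)&(a>120)&(a<200)
    print(c,m.sum(),"mid",np.median(a[m]),np.percentile(a[m],[2,98]),"z",P[m,2].mean())
    # ball top
    m=(abs(rr-.066)<.03)&(P[:,2]>.137)&(P[:,2]<.155)&(a>0)&(a<70); print("ball",m.sum(),P[m].mean(0),np.degrees(np.arctan2(*(P[m].mean(0)[:2]-A)[::-1])))
    if c=="wrist": cv2.imwrite("pics/d.png",cv2.cvtColor(im,cv2.COLOR_RGB2BGR))
E
```

```text
wrist 489 mid 157.68913839519118 [150.1194 165.2624] z 0.014293914380929829
ball 723 [0.6086 0.0882 0.1455] 32.69804615381879
top 15 mid 152.92770356178679 [151.3816 155.3206] z 0.014517945113468267
ball 0 [nan nan nan] nan
side 367 mid 157.3331178043265 [149.9906 165.1368] z 0.013125254900442645
ball 207 [0.6045 0.0912 0.1444] 36.86884154502857<stdin>:8: RuntimeWarning: Mean of empty slice.
  ret = um.true_divide(
```

View pics/d.png

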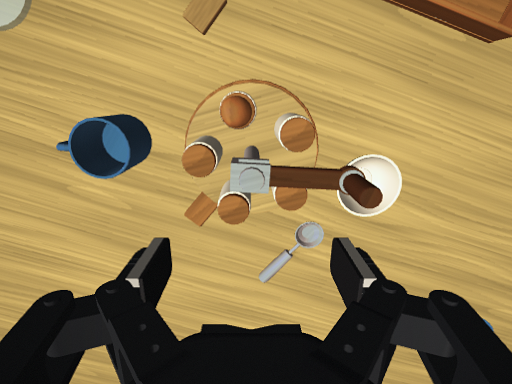

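Front direction is 157.6°, so the knob's target is (0.621, 0.132). Next I'll grasp the knob.

```bash
python3 -m pendant '[[-0.05,1.1,0,0,0,0,0.3],[-0.1,2.09,0,0,0,0,0.3],[-0.1,2.09,0,0,0,0,0.3],[-0.1,2.09,0.6,0,0,0,0.3],[-0.1,2.09,1.3,0,0,0,0.3],[-0.1,2.09,2.0,0,0,0,0.3],[-0.1,2.09,2.48,0,0,0,0.3],[-0.1,2.09,2.48,0,0,0,0.3],[-0.1,2.09,2.48,0,0,0,-1],[-0.1,2.09,2.48,0,0,0,-1]]' 30
python3 -m pendant '[[0,0,0,0,0,0,-1],[0,0,0,0,0,0,-1],[0,0,0,0,0,0,-1],[0,0,0,0,0,0,-1],[0,0,0,0,0,0,-1],[0,0,0,0,0,0,-1],[0,0,0,0,0,0,-1],[0,0,0,0,0,0,-1],[0,0,0,0,0,0,-1],[0,0,0,0,0,0,-1]]'
cat > arc.py <<'E'
from cloud import *
o=manip.get_obs();p=o["position"];M=R.from_quat(o["ee_rot"]);A=np.array([.5528,.0524])
q=p[:2]-A;a0=np.degrees(np.arctan2(q[1],q[0]));print(p,"r",np.hypot(*q),"ang",a0,o["ft_force"],o["grasp_force"])
for k in range(1,11):
  for end,n in((49.6,20),):
    pass
for a in np.linspace(a0,49.6,21)[1:]:
    t=A+.105*np.array([np.cos(np.radians(a)),np.sin(np.radians(a))])
    print(round(a,1),np.round(M.inv().apply(np.r_[t,p[2]]-p)/.05,2))
E
python3 arc.py
```

```text
clock: 8.1
position: [0.5811, -0.0493, 0.1948]
ee_rot: [0.988, 0.157, 0.001, 0.001]
ft_force: [-0.1, -5.4, 2.3]
grip_width: 0.251
grasp_force: 29.2
clock: 9.35
position: [0.5811, -0.0493, 0.1948]
ee_rot: [0.988, 0.157, 0.001, 0.001]
ft_force: [1.9, -2.1, 8.0]
grip_width: 0.25
grasp_force: 30.2
[ 0.5811 -0.0493  0.1948] r 0.1056102709708655 ang -74.45583853409985 [ 1.8812 -2.138   7.9668] 30.164278149604797
-68.3 [ 0.23 -0.01  0.  ]
-62.1 [ 0.45 -0.04  0.  ]
-55.8 [ 0.67 -0.09  0.  ]
-49.6 [ 0.89 -0.17  0.  ]
-43.4 [ 1.09 -0.26  0.  ]
-37.2 [ 1.29 -0.38  0.  ]
-31.0 [ 1.47 -0.52  0.  ]
-24.8 [ 1.63 -0.68  0.  ]
-18.6 [ 1.78 -0.86  0.  ]
-12.4 [ 1.9  -1.05  0.  ]
-6.2 [ 2.01 -1.25  0.  ]
-0.0 [ 2.09 -1.46  0.  ]
6.2 [ 2.15 -1.68  0.  ]
12.4 [ 2.18 -1.9   0.  ]
18.6 [ 2.19 -2.13  0.  ]
24.8 [ 2.18 -2.36  0.  ]
31.0 [ 2.14 -2.58 -0.  ]
37.2 [ 2.08 -2.8  -0.  ]
43.4 [ 1.99 -3.01 -0.  ]
49.6 [ 1.88 -3.21 -0.  ]
```

```bash
python3 -m pendant '[[0.23,-0.01,0,0,0,0,-1],[0.45,-0.04,0,0,0,0,-1],[0.67,-0.09,0,0,0,0,-1],[0.89,-0.17,0,0,0,0,-1],[1.09,-0.26,0,0,0,0,-1],[1.29,-0.38,0,0,0,0,-1],[1.47,-0.52,0,0,0,0,-1],[1.63,-0.68,0,0,0,0,-1],[1.78,-0.86,0,0,0,0,-1],[1.9,-1.05,0,0,0,0,-1]]'; python3 arc.py
```

```text
clock: 10.6
position: [0.6566, 0.0298, 0.1949]
ee_rot: [0.988, 0.156, 0.003, 0.001]
ft_force: [8.4, -2.7, 2.6]
grip_width: 0.247
grasp_force: 29.9
[0.6566 0.0298 0.1949] r 0.1061953318422834 ang -12.2685934379093 [ 8.441 -2.653  2.616] 29.945127367973328
-9.2 [ 0.03 -0.11 -0.  ]
-6.1 [ 0.08 -0.21 -0.  ]
-3.0 [ 0.13 -0.32 -0.  ]
0.1 [ 0.16 -0.43 -0.  ]
3.2 [ 0.2  -0.53 -0.  ]
6.3 [ 0.22 -0.64 -0.  ]
9.4 [ 0.24 -0.76 -0.  ]
12.5 [ 0.26 -0.87 -0.  ]
15.6 [ 0.26 -0.98 -0.  ]
18.7 [ 0.27 -1.1  -0.  ]
21.8 [ 0.26 -1.21 -0.  ]
24.9 [ 0.25 -1.32 -0.  ]
27.9 [ 0.23 -1.43 -0.  ]
31.0 [ 0.21 -1.54 -0.  ]
34.1 [ 0.18 -1.65 -0.  ]
37.2 [ 0.15 -1.76 -0.  ]
40.3 [ 0.11 -1.87 -0.  ]
43.4 [ 0.06 -1.97 -0.  ]
46.5 [ 0.01 -2.07 -0.01]
49.6 [-0.05 -2.17 -0.01]
```

```bash
python3 -m pendant '[[0.08,-0.21,0,0,0,0,-1],[0.16,-0.43,0,0,0,0,-1],[0.22,-0.64,0,0,0,0,-1],[0.25,-0.87,0,0,0,0,-1],[0.26,-1.1,0,0,0,0,-1],[0.25,-1.32,0,0,0,0,-1],[0.21,-1.54,0,0,0,0,-1],[0.15,-1.76,0,0,0,0,-1],[0.06,-1.97,0,0,0,0,-1],[-0.05,-2.17,0,0,0,0,-1]]'
python3 -m pendant '[[0,0,0,0,0,0,-1],[0,0,0,0,0,0,-1],[0,0,0,0,0,0,-1],[0,0,0,0,0,0,-1],[0,0,0,0,0,0,-1],[0,0,0,0,0,0,-1],[0,0,0,0,0,0,-1],[0,0,0,0,0,0,-1],[0,0,0,0,0,0,-1],[0,0,0,0,0,0,-1]]'; python3 arc.py|head -1
python3 - <<'E'
from cloud import *
A=np.array([.5528,.0524]); ims=[]
for c in("side","wrist"):
    P,im=cloud(c); ims.append(im); q=P[:,:2]-A; rr=np.hypot(*q.T); a=np.degrees(np.arctan2(q[:,1],q[:,0]))%360
    m=(abs(rr-.066)<.025)&(P[:,2]>.125)&(P[:,2]<.155)&(a>120)&(a<200)
    if m.sum(): s=P[m]; print(c,m.sum(),s.mean(0),np.degrees(np.arctan2(*(s[:,:2].mean(0)-A)[::-1])))
    near(P,A,.02,.17,.21)
    for r in manip.tip_of("knob_jar",c)[:1]:
        x=at_z(manip.get_calibration(c),r["pixel"],.034); print("knob_jar",c,r["p"],x,np.degrees(np.arctan2(*(x[:2]-A)[::-1])))
cv2.imwrite("pics/e.png",cv2.resize(cv2.cvtColor(np.hstack(ims),cv2.COLOR_RGB2BGR),(800,300)))
E
```

```text
clock: 11.85
position: [0.619, 0.1346, 0.1948]
ee_rot: [0.988, 0.157, 0.002, -0.001]
ft_force: [2.6, 1.5, 7.5]
grip_width: 0.252
grasp_force: 30.4
clock: 13.1
position: [0.6189, 0.1346, 0.1948]
ee_rot: [0.988, 0.158, 0.002, -0.001]
ft_force: [2.7, 3.9, 6.2]
grip_width: 0.247
grasp_force: 30.5
[0.6189 0.1346 0.1948] r 0.10546813473034339 ang 51.17295337135791 [2.7491 3.918  6.1884] 30.463493764400482
side 278 [0.4878 0.0798 0.1423] 157.15503601201397
132 ztop 0.18471610644219538 circ 0.5523306884765625 0.05165887451171875 r 0.013127244949340821 mean [0.5515 0.0526 0.1838]
knob_jar side 0.83 [0.4949 0.0767 0.034 ] 157.21157285259304
236 ztop 0.18507019679585512 circ 0.5571248779296875 0.05127679824829102 r 0.012138081550598144 mean [0.5599 0.0519 0.1842]
```

View pics/e.png

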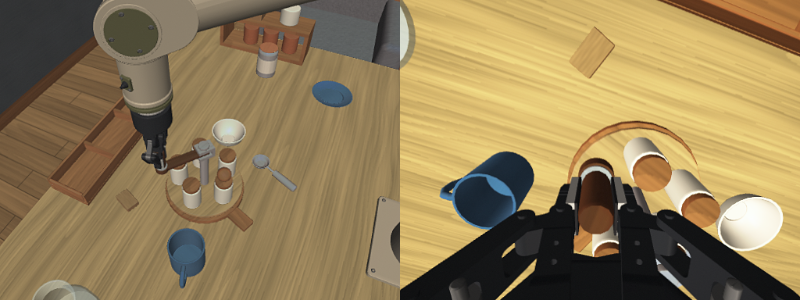

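The side view shows the ball jar at (223,178) next to the tongue at (238,215). It measures 157.2° against the target 157.6°, with the knob gripped at 30 N and the pin home.

```bash
python3 -c "
from workcell import manip
print(manip.hand_in())"
```

```text
the job is handed in; nothing more can be done
None
```

The job is handed in: I pushed the pin home before turning, then turned the ball jar over the front tongue, where it measured within about 2° of the front (about 2 mm at the jar), with the knob still gripped at about 30 N; no verdict came back.

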